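# Click the phone holder onto the streaming stand

## Robot

A 7-joint arm with a two-finger parallel gripper is mounted at the origin on the work surface. World frame = base frame: x ahead of the robot, y to its left, z up, the work surface at z = 0. Lengths are in m, angles in rad, forces in N, time in s.
With the tool pointing down it reaches from about 0.4 to 0.875 m from the base axis. Payload 4.4 kg.
Tool frame: the origin (TCP) lies on the centre line of the jaws, within the pads' length; the fingertips stand 8 mm ahead of it and the grasp point (between the pads) lies 11 mm behind it; z points along the fingers, y is the direction in which the jaws open and shut (so a half turn about z gives the same grasp; the last joint's range is limited). The gripper opens to 85 mm and grips with 20 to 120 N. Pads are 22 mm wide; open, the fingers measure 114 mm over their backs; the gripper's body (76 mm by 85 mm) begins 54 mm behind the grasp point. The pads swing forward as they close: fully open they stand 13 mm farther back than shut.
Start: joints at [-1.231, 0.628, 0.038, 1.517, -0.027, 0.996, -0.02], TCP at [0.257, 0.597, 0.239] pointing down, gripper open.
Joint ranges: [-3.06, 3.06], [-0.37, 2.12], [-1.25, 1.32], [0.18, 2.47], [-1.1, 4.24], [0.23, 1.98], [-2.94, 2.94]. Speed limits (rad/s): [2.57, 2.57, 3.14, 3.14, 3.14, 3.14, 3.14].

## Interface

Orientations are given as a unit quaternion [w, x, y, z].
In Python, from station import env, eyes gives the robot as it stands.
- The arm moves only by the tool jog_arm, never from a script. Its argument "rows" is a list that holds one entry, the list of rows, each a list of 4 numbers: the shift along the tool's x, y, z in mm, then the turn about the tool's z in degrees. In form: [[[x, y, z, turn], ...]]. A call has 1 to 20 rows; each row shifts and turns the commanded pose from where the row before left it, along the tool's axes as they then stand; what a row does not reach is not made up. A row lasts 1/10 s, in which the tool goes at most 50 mm and 8.59 degrees, less where a joint would pass 70% of its speed; a pose out of reach is approached as far as the arm can. A call is refused whole if a number of a shift passes 50 or a number of a turn 8.59, either way. A call with a gripper value outside its range is refused whole. "claw" is the opening, from 0 (shut) to 1 (fully open), set as the call begins (left out, the last holds). The fingers move at their own pace and stop on an object; "squeeze" is the grip in N (left out, the last holds). Time passes only in rows, so rows that do not move let the fingers close. It gives the time, the measured TCP pose, the force and the opening at its end, in the units of the state.
- env.observe(): the state, without advancing time (a new reading comes with each control period).
- eyes.snapshot(name): name is "side" or "top"; returns a dict with "image" (420x560x3 uint8, red, green, blue), "camera_matrix" (3x3 intrinsics, pixels), "R" (3x3) and "t" (3): a world point X has camera coordinates R X + t. Camera axes: x right, y down, z forward; pixel columns grow to the right and rows downward; lengths in m; the calibration is good to about 2 mm. A picture is of the moment at which its call begins. There is no depth.
- env.finish_job(): hands the job in, once; it reports no verdict.
The state is a dict: "t": time; "joint_pos": joint angles; "dq": joint speeds; "effort": joint torques, N m; "tcp_pos": TCP position; "tcp_rot": TCP orientation; "contact_force": force on the tool from outside, world axes, zero at the start; "ft_torque": the same for the moment, N m; "grip_width": finger opening in m.
Only numpy, scipy, OpenCV 4.12 (cv2) and the standard library are available. Lean on these libraries where they do the work, as an engineer would, in place of code of your own. Each camera call takes 0.05 s, during which the arm holds its last target. There are 200 camera calls.

## Task

Fit the phone holder onto the stand on the tea seller's desk: slide its tube down over the metal stub onto the rubber pad and, pressing only gently, turn it until the red spring button pops right out through the hole in the tube. Then let go, and leave the glassware where it is.

Things in the scene. Friction and masses are not known exactly. Their poses are not given: they have to be found in the camera images.
- holder: Loose phone holder, 130 to 210 g, 128 mm tall, standing upright. Origin: centre of its lower end; z up its axis, +x to the side with the hole. White octagonal tube, across flats 31 mm outside, 24.4 mm inside, hollow for 80 mm from below. Grey flared mouth 36 mm across: opening 29 mm at the bottom, 24.4 mm from 6 mm up. Orange stripe above the hole and on the cradle's +x end.
- cradle (a point): Grip point on the holder's axis, 100 mm above its lower end, in the middle of the blue cradle block: 56 mm along x, 34 mm along y (grip these flat faces), 86 to 116 mm up; two low jaws on it reach 128 mm.
- hole (a point): Centre of the only hole in the tube's wall, on the holder's +x side, 31.5 mm above its lower end and 14 mm from its axis: 9.4 mm wide, 18 mm high.
- stand: Fixed stand. Origin: centre of its underside on the desk; z up, +x where the white line on its base points. Black base 110 mm across, 18 mm high; dark collar 42 mm across up to 35 mm; on it a black rubber pad. More than 30 N between holder and stand damages them.
- collar (a point): Centre of the top of the rubber pad, 40 mm above the desk: on it the tube's lower end rests when home, with its hole level with the button. The pad gives about 0.33 mm per N, up to 4 mm, then is hard. The aluminium stub, 22.6 mm across, rises from here 70 mm, its last 6 mm tapered.
- button (a joint): How far the red spring button is pushed into the stub (m): 0 fully out, 0.005 behind the tube's wall. 8 mm wide, 15 mm high, 70 mm above the desk, 5.7 mm proud. Sloped top (a tube coming down at 5 to 10 N pushes it in), square underside (locks). It faces up to 0.8 rad either side of the stand's +x: visible, not reported. It pops out when the hole is within about 0.15 rad of it.
- pitcher: Loose glass pitcher, 68 mm across, 75 mm high, blue handle on its +y side reaching 60 mm from the axis. Origin: centre of its underside. Bystander.
- teacup: Loose greenish glass cup, 72 mm across, 50 mm high, orange handle on its +y side reaching 60 mm from the axis. Origin: centre of its underside. Bystander.
- teapot: Loose amber glass teapot, 84 mm across, 72 mm high to its red knob, green handle on +y and spout on -y, each reaching 66 mm from the axis. Origin: centre of its underside. Bystander.
There are look-alikes about, which are no part of the job. Of the things like the stand, leave any that is turquoise or yellow; of the rest the smaller one is meant.

How it is judged:
By the outcome, as a careful person would: the job done as asked, in the order asked, and still so for the second after the job is handed in, with the robot touching nothing.
It also fails if it takes over 61 s, if anything falls off the work surface, if the arm or the gripper's body presses on something with over 40 N, if the wrist force passes 120 N, or if a joint passes its speed limit or range.

## Working session

There is one attempt and no reset: what is moved stays moved. The work goes in short steps, Python scripts to look and compute and a tool call to move; the robot and the scene stay as the last step left them, time stands still between calls to the robot, and variables do not carry over. Pictures are saved under pics/ and viewed, on a budget of 10 in all, crops included, one or two more only if the job needs it, and the job is handed in when it is done.

Besides the shell and the picture viewer there is one more tool, called by a JSON object that holds its "method" and its "body", one argument or row to a line. jog_arm: Moves the arm, as the interface text tells. Its arguments: {"type":"object","properties":{"rows":{"type":"array"},"claw":{"type":"number"},"squeeze":{"type":"number"}},"required":["rows"]}

```bash
mkdir -p pics; ls; cat > h.py <<'E'
import numpy as np, cv2
from station import env, eyes
def snap(n,f):
    s=eyes.snapshot(n); cv2.imwrite(f'pics/{f}.png',s['image'][:,:,::-1]); np.savez(f'pics/{f}.npz',**s); return s
def load(f): return np.load(f'pics/{f}.npz')
def ray(s,p):
    d=s['R'].T@np.linalg.inv(s['camera_matrix'])@np.array([p[0],p[1],1.]); return -s['R'].T@s['t'], d
def onz(s,p,z):
    c,d=ray(s,p); return c+d*(z-c[2])/d[2]
def proj(s,X):
    q=s['camera_matrix']@(s['R']@np.array(X,float)+s['t']); return q[:2]/q[2]
E
python3 - <<'E'
from h import *
for n in('side','top'):
    s=snap(n,n+'0'); print(n,(-s['R'].T@s['t']).round(3),s['R'].round(2).tolist(),s['camera_matrix'][0])
o=env.observe();print(o)
E
```

```text
pics
side [ 0.225 -1.014  0.662] [[0.97, -0.25, 0.02], [-0.1, -0.48, -0.87], [0.23, 0.84, -0.49]] [538.71859242   0.         278.47222327]
top [ 0.322 -0.043  1.049] [[0.01, -1.0, 0.01], [-0.99, -0.01, -0.16], [0.16, -0.01, -0.99]] [413.95888204   0.         276.09838958]
{'t': 0.1, 'joint_pos': array([-1.23077461,  0.62925903,  0.03844256,  1.51826824, -0.02700826,
        0.99630323, -0.02000359]), 'dq': array([ 1.85208308e-05, -2.14685770e-03, -3.96378122e-04, -2.96444344e-03,
        1.06314933e-03,  3.43297192e-04, -2.17110966e-04]), 'effort': array([ 3.38669161e-03, -5.64526820e+01,  1.23091489e+00, -1.93970597e+01,
        1.14144574e-02,  5.37531014e-03,  6.82831541e-06]), 'tcp_pos': array([0.25635495, 0.59671543, 0.23847742]), 'tcp_rot': array([-1.68666244e-04,  2.01524336e-01,  9.79483130e-01, -8.43347224e-04]), 'contact_force': array([-0.20532495, -1.3834663 ,  0.36184398]), 'ft_torque': array([-0.03715649,  0.006792  , -0.02403352]), 'grip_width': 0.08505769312716988}
```

View pics/side0.png

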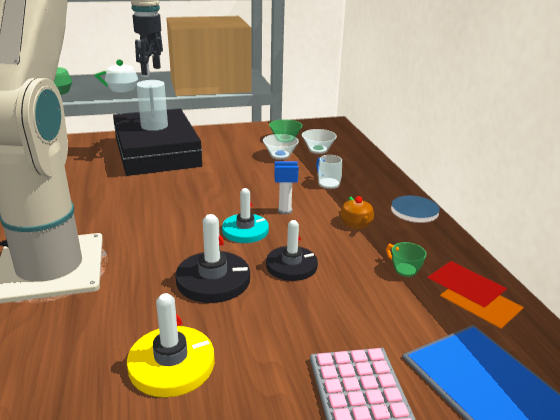

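View pics/top0.png

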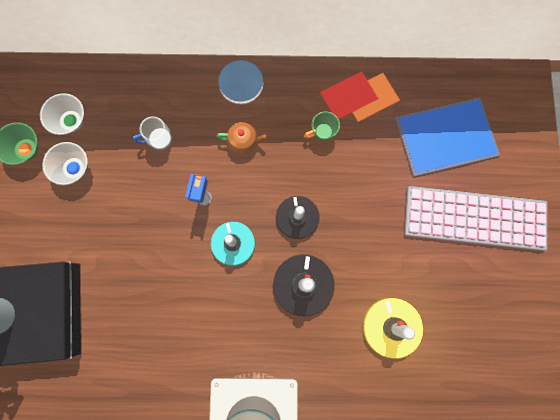

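Side view: the meant stand is the smaller black one at (292,262), with its red button at (300,236). The holder is at (286,185). In the top view the stand is at (297,217) and the holder at (197,188).

```bash
cat > m.py <<'E'
from h import *
S,T=load('side0'),load('top0')
def blob(s,f,box):
    x0,y0,x1,y1=box; im=s['image'][y0:y1,x0:x1]; hsv=cv2.cvtColor(im,cv2.COLOR_RGB2HSV)
    m=f(hsv.astype(int)).astype(np.uint8); n,l,st,c=cv2.connectedComponentsWithStats(m)
    i=1+st[1:,4].argmax(); ys,xs=np.nonzero(l==i); pts=np.c_[xs+x0,ys+y0].astype(np.int32); return pts
blue=lambda h:(abs(h[...,0]-112)<14)&(h[...,1]>130)&(h[...,2]>60)
dark=lambda h:(h[...,2]<60)
red=lambda h:((h[...,0]<6)|(h[...,0]>174))&(h[...,1]>180)&(h[...,2]>110)
p=blob(T,dark,(270,190,325,245)); e=cv2.fitEllipse(cv2.convexHull(p)); print('top base',e,onz(T,e[0],.015))
p=blob(S,dark,(260,235,322,285)); h=cv2.convexHull(p);print('side base bbox',cv2.boundingRect(h))
for n,s,b in(('S',S,(290,225,310,248)),('T',T,(280,200,320,235))):
    try:
        q=blob(s,red,b);print(n,'red',len(q),q.mean(0),onz(s,q.mean(0),.07))
    except Exception as ex: print(n,ex)
for n,s,b in(('S',S,(265,150,310,190)),('T',T,(175,165,215,210))):
    q=blob(s,blue,b); r=cv2.minAreaRect(q);print(n,'blue',len(q),r)
    print([onz(s,c,.12).round(4).tolist() for c in cv2.boxPoints(r)], onz(s,r[0],.116))
a=cv2.resize(T['image'][150:250,170:330],None,fx=5,fy=5,interpolation=cv2.INTER_CUBIC)
b=cv2.resize(S['image'][155:285,250:330],None,fx=4.6,fy=4.6,interpolation=cv2.INTER_CUBIC)[:500]
cv2.imwrite('pics/crop_t.png',a[:,:,::-1])
b=cv2.resize(S['image'][150:290,240:330],None,fx=4.2,fy=4.2,interpolation=cv2.INTER_CUBIC);cv2.imwrite('pics/crop_s.png',b[:,:,::-1])
E
python3 m.py
```

```text
top base ((292.94769287109375, 236.7162322998047), (3.897444009780884, 5.821774005889893), 159.5401153564453) [ 0.44355876 -0.09176391  0.015     ]
side base bbox (266, 247, 51, 34)
S red 7 [299.28571429 238.14285714] [ 0.51408608 -0.10501722  0.07      ]
T attempt to get argmax of an empty sequence
S blue 466 ((286.0, 171.0), (20.0, 22.0), 90.0)
[[0.5315, 0.1799, 0.12], [0.5855, 0.1692, 0.12], [0.554, 0.0592, 0.12], [0.5042, 0.0693, 0.12]] [0.54554251 0.12561815 0.116     ]
T blue 318 ((195.9934539794922, 187.5278778076172), (16.49083137512207, 26.110483169555664), 13.240520477294922)
[[0.5163, 0.1608, 0.12], [0.5765, 0.1499, 0.12], [0.568, 0.1125, 0.12], [0.508, 0.1238, 0.12]] [0.54297696 0.13751403 0.116     ]
```

View pics/crop_t.png

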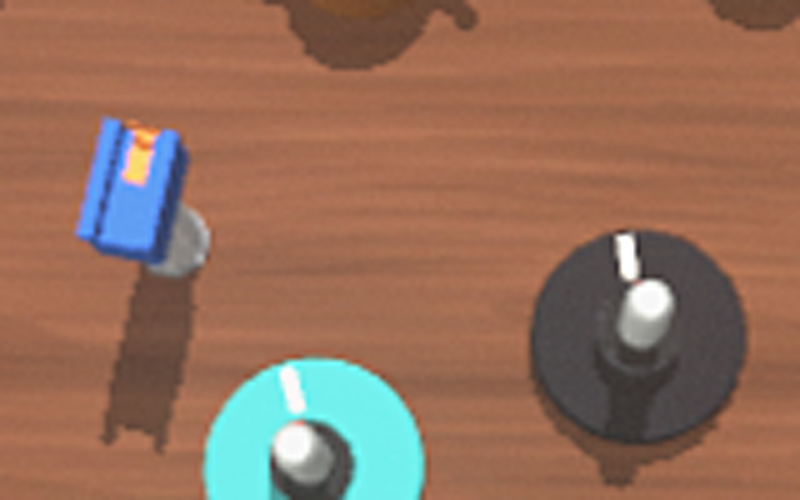

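View pics/crop_s.png

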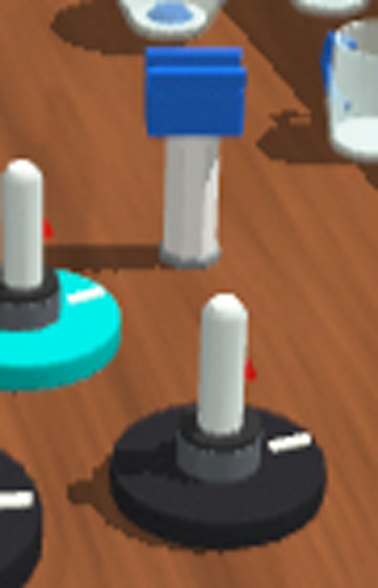

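Top crop: the orange stripe is at the image-up end of the cradle, so holder +x is roughly world +x with a slight right tilt. The stand's white line points up. The red button is just visible at crop (637,283). Side crop: the button is right of the stub at (250,370).

```bash
cat > m2.py <<'E'
from h import *
from scipy.optimize import least_squares
S,T=load('side0'),load('top0')
def tri(pt,ps):
    f=lambda X:np.r_[proj(T,X)-pt,proj(S,X)-ps]; r=least_squares(f,[.5,0,.1]); return r.x.round(4),r.fun.round(1)
def ell(s,box,vmax,smax):
    x0,y0,x1,y1=box;h=cv2.cvtColor(s['image'][y0:y1,x0:x1],cv2.COLOR_RGB2HSV).astype(int)
    m=((h[...,2]<vmax)&(h[...,1]<smax)).astype(np.uint8)
    c=max(cv2.findContours(m,0,1)[0],key=cv2.contourArea)
    hu=cv2.convexHull(c)[:,0]+[x0,y0]; return hu
hu=ell(T,(270,188,325,245),90,90); e=cv2.fitEllipse(hu);print('T base',e,onz(T,e[0],.016))
# base circle: rim points on z=.018 fitted
P=np.array([onz(T,q,.018)[:2] for q in hu]); c,r=cv2.minEnclosingCircle((P*1000).astype(np.float32));print('T rim circle mm',c,r)
hu=ell(S,(258,235,325,285),70,120); P=np.array([onz(S,q,.018)[:2] for q in hu if q[1]<265]);
f=lambda v:np.hypot(*(P-v).T)-.055
print('S rim',least_squares(f,[.5,-.09],loss='soft_l1',f_scale=.001).x,len(P))
# stub top
ct=lambda x,y:np.array([170+(x+.5)/5-.5,150+(y+.5)/5-.5]); cs=lambda x,y:np.array([240+(x+.5)/4.2-.5,150+(y+.5)/4.2-.5])
print('stub tip',tri(ct(655,288),cs(226,298)))
print('button',tri(ct(637,283),cs(251,371)), 'T@.07',onz(T,ct(637,283),.07),'S@.07',onz(S,cs(251,371),.07))
a,b=onz(T,ct(630,278),.018),onz(T,ct(624,236),.018);print('line T',a,b,np.arctan2(*(b-a)[[1,0]]))
a,b=onz(S,cs(270,447),.018),onz(S,cs(311,438),.018);print('line S',a,b,np.arctan2(*(b-a)[[1,0]]))
# cradle jaw tops z=.128: outer corners in T (left jaw)
for q in((80,237),(105,118),(180,130),(157,252)): print('jaw',onz(T,ct(*q),.128).round(4))
for q in((147,52),(244,69),(240,47)): print('S',onz(S,cs(*q),.128).round(4))
# mouth in T, right edge; S bottom
print('mouth S',[onz(S,cs(*q),.003).round(4) for q in((162,258),(219,258))])
print('mouth T right',onz(T,ct(208,243),.003))
E
python3 m2.py
```

```text
T base ((297.0012512207031, 217.3123779296875), (42.176307678222656, 42.52858352661133), 66.53746795654297) [ 0.49296313 -0.1017087   0.016     ]
T rim circle mm (493.308837890625, -100.93989562988281) 54.889102935791016
S rim [ 0.49848894 -0.10671474] 13
stub tip (array([ 0.5002, -0.1043,  0.1136]), array([-0. ,  0.1,  0.1, -0. ]))
button (array([ 0.5143, -0.0992,  0.0665]), array([ 0.2, -1. , -0.9,  0.2])) T@.07 [ 0.51114543 -0.09852713  0.07      ] S@.07 [ 0.51448934 -0.10433831  0.07      ]
line T [ 0.5237407  -0.09791725  0.018     ] [ 0.54548283 -0.09476472  0.018     ] 0.14399274032906845
line S [ 0.52896322 -0.09712384  0.018     ] [ 0.55201296 -0.09365241  0.018     ] 0.14948287995239026
jaw [0.5178 0.1578 0.128 ]
jaw [0.5736 0.149  0.128 ]
jaw [0.5684 0.1144 0.128 ]
jaw [0.5113 0.1226 0.128 ]
S [0.5247 0.1566 0.128 ]
S [0.5735 0.1224 0.128 ]
S [0.5799 0.153  0.128 ]
mouth S [array([0.5307, 0.1331, 0.003 ]), array([0.5642, 0.1261, 0.003 ])]
mouth T right [0.54211112 0.11900116 0.003     ]
```

{"method": "jog_arm", "body": {
  "rows": [
    [[0, 0, 0, -7.3], [0, 0, 0, -7.3], [-25.4, -29.5, 0, 0], [-25.4, -29.5, 0, 0], [-25.4, -29.5, 0, 0], [-25.4, -29.5, 0, 0], [-25.4, -29.5, 0, 0], [-25.4, -29.5, 0, 0], [-25.4, -29.5, 0, 0], [-25.4, -29.5, 0, 0], [-25.4, -29.5, 0, 0], [-25.4, -29.5, 0, 0], [-25.4, -29.5, 0, 0], [-25.4, -29.5, 0, 0], [-25.4, -29.5, 0, 0], [-25.4, -29.5, 0, 0]]
  ],
  "claw": 1,
  "squeeze": 40
}}

```text
t: 1.7
tcp_pos: [0.5464, 0.1339, 0.239]
tcp_rot: [-0.0, 0.075, 0.997, -0.0]
contact_force: [-0.2, 0.9, 0.1]
grip_width: 0.0853
```

```bash
cat >> h.py <<'E'
from scipy.spatial.transform import Rotation as Ro
def st(goal=None,yaw=None):
    o=env.observe(); q=o['tcp_rot']; R=Ro.from_quat(np.r_[q[1:],q[0]]).as_matrix()
    yy=np.arctan2(R[1,1],R[0,1])-np.pi/2
    print('t',round(o['t'],2),'tcp',o['tcp_pos'].round(4),'zaxis',R[:,2].round(3),'holder yaw',round(yy,3),'F',o['contact_force'].round(1),'M',o['ft_torque'].round(2),'w',round(o['grip_width'],4),'q7',o['joint_pos'][6].round(2))
    if goal is not None: print('tool shift mm',(R.T@(np.array(goal)-o['tcp_pos'])*1000).round(1))
    return o
E
python3 - <<'E'
from h import *
T=load('top0');S=load('side0')
im=T['image'].astype(int); ys,xs=np.mgrid[203:212,290:305]; w=np.clip(im[203:212,290:305,0]-im[203:212,290:305,1:].max(2)-35,0,None);print(w)
for z in(.07,.11):print(z,proj(T,[.4933,-.1009,z]),proj(S,[.4985,-.1067,z]))
for y in (-.8,-.4,-.2,0,.2,.4,.8):
  d=np.array([np.cos(.147+y),np.sin(.147+y),0])*.0145
  print(y,proj(T,np.array([.4933,-.1009,.07])+d).round(1),proj(S,np.array([.4985,-.1067,.07])+d).round(1))
st([.546,.136,.089])
E
```

```text
[[ 0  0  0  0  0  0  0  0  0  0  0  0  0  0  0]
 [ 0  0  0  0  0  0  0  0  0  0  0  0  0  0  0]
 [ 0  0  0  0  0  0  0  0  0  0  0  0  0  0  0]
 [ 0  0  0  0  0  0  0 16  0  0  0  0  0  0  0]
 [ 0  0  0  0  0  0  0  0  0  0  0  0  0  0  0]
 [ 0  0  0  0  0  0  0  0  0  0  0  0  0  0  0]
 [ 0  0  0  0  0  0  0  0  0  0  0  0  0  0  0]
 [ 0  0  0  0  0  0  0  0  0  0  0  0  0  0  0]
 [ 0  0  0  0  0  0  0  0  0  0  0  0  0  0  0]]
0.07 [297.9588077  213.51033688] [292.2864958  239.40027153]
0.11 [298.99618797 210.530559  ] [292.98453641 222.72888223]
-0.8 [301.6 208.8] [298.8 241. ]
-0.4 [299.5 207.8] [299.3 239.6]
-0.2 [298.3 207.6] [299.1 238.8]
0 [297.1 207.6] [298.7 238.1]
0.2 [295.9 207.9] [298.  237.4]
0.4 [294.8 208.4] [297.  236.9]
0.8 [293.1 210. ] [294.7 236. ]
t 1.7 tcp [0.5464 0.1339 0.239 ] zaxis [-0.001 -0.    -1.   ] holder yaw -0.151 F [-0.2  0.9  0.1] M [-0.01 -0.02  0.05] w 0.0853 q7 1.12
tool shift mm [  0.6   2.  150. ]
```

{"method": "jog_arm", "body": {
  "rows": [
    [[0.5, 2, 30, 0], [0, 0, 30, 0], [0, 0, 20, 0], [0, 0, 10, 0], [0, 0, 0, 0]]
  ]
}}

```text
t: 2.2
tcp_pos: [0.5448, 0.1372, 0.148]
tcp_rot: [-0.001, 0.075, 0.997, -0.001]
contact_force: [-0.5, -0.6, -0.2]
grip_width: 0.0853
```

```bash
python3 - <<'E'
from h import *
s=snap('side','s1');t=snap('top','t1');st()
a=cv2.resize(s['image'][100:220,220:340],None,fx=4,fy=4,interpolation=cv2.INTER_CUBIC);b=cv2.resize(t['image'][140:240,130:230],None,fx=3.2,fy=3.2,interpolation=cv2.INTER_CUBIC);b=cv2.copyMakeBorder(b,0,160,0,0,cv2.BORDER_CONSTANT)
cv2.imwrite('pics/c1.png',np.hstack([a,b])[:,:,::-1])
E
```

```text
t 2.3 tcp [0.5463 0.1377 0.1498] zaxis [ 0.001  0.    -1.   ] holder yaw -0.151 F [ 1.1 -0.5 -0. ] M [-0.    0.01 -0.03] w 0.0853 q7 1.11
```

View pics/c1.png

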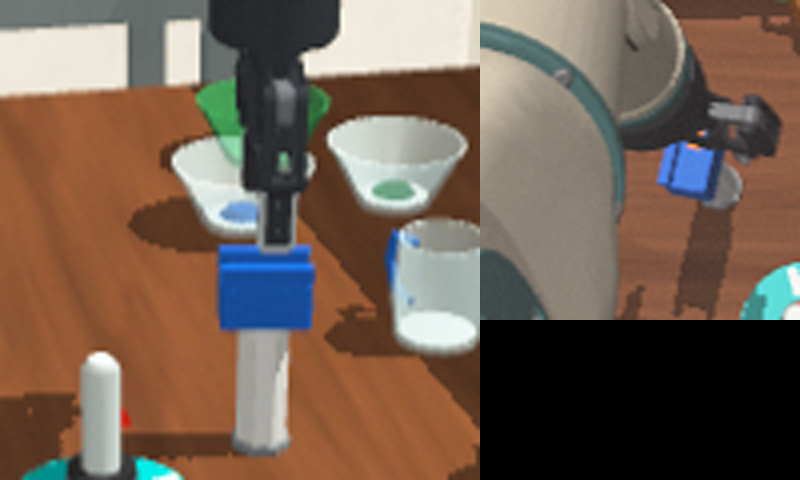

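Side crop: the near finger is centred over the block about 1.5 px (3–4 mm) too far toward +x. I'll correct by 3 mm, descend and grip.

{"method": "jog_arm", "body": {
  "rows": [
    [[3, -1, 20, 0], [0, 0, 20, 0], [0, 0, 15, 0], [0, 0, 5, 0], [0, 0, 0, 0], [0, 0, 0, 0]]
  ]
}}

```text
t: 2.9
tcp_pos: [0.5435, 0.1373, 0.0904]
tcp_rot: [0.001, 0.075, 0.997, 0.0]
contact_force: [-0.0, 0.6, 0.0]
grip_width: 0.0853
```

{"method": "jog_arm", "body": {
  "rows": [
    [[0, 0, 0, 0], [0, 0, 0, 0], [0, 0, 0, 0], [0, 0, 0, 0], [0, 0, 0, 0], [0, 0, 0, 0], [0, 0, 0, 0], [0, 0, 0, 0], [0, 0, 0, 0], [0, 0, 0, 0]]
  ],
  "claw": 0,
  "squeeze": 45
}}

```text
t: 3.9
tcp_pos: [0.543, 0.1371, 0.0897]
tcp_rot: [0.0, 0.075, 0.997, 0.0]
contact_force: [-0.2, 0.8, 4.6]
grip_width: 0.0337
```

{"method": "jog_arm", "body": {
  "rows": [
    [[0, 0, -15, 0], [0, 0, -30, 0], [0, 0, -35, 0], [0, 0, -35, 0], [0, 0, -30, 0], [0, 0, -15, 0], [0.8, -15, 0, 0], [1.2, -30, 0, 0], [1.4, -35, 0, 0], [1.4, -35, 0, 0], [1.4, -35, 0, 0], [1.4, -35, 0, 0], [1.2, -30, 0, 0], [0.8, -20, 0, 0], [0, -9.3, 0, 0], [0, 0, 0, 5.1], [0, 0, 0, 5.2], [0, 0, 0, 0], [0, 0, 0, 0], [0, 0, 0, 0]]
  ]
}}

```text
t: 5.9
tcp_pos: [0.4962, -0.1028, 0.2489]
tcp_rot: [-0.0, 0.164, 0.987, 0.0]
contact_force: [0.0, -0.3, -0.5]
grip_width: 0.0341
```

```bash
python3 - <<'E'
from h import *
s=snap('side','s2');t=snap('top','t2');st([.497,-.103,.25])
a=cv2.resize(s['image'][150:290,240:350],None,fx=4,fy=4,interpolation=cv2.INTER_CUBIC);b=cv2.resize(t['image'][150:250,240:330],None,fx=4,fy=4,interpolation=cv2.INTER_CUBIC);b=cv2.copyMakeBorder(b,0,160,0,0,cv2.BORDER_CONSTANT)
cv2.imwrite('pics/c2.png',np.hstack([a,b])[:,:,::-1])
E
```

```text
t 6.0 tcp [ 0.4964 -0.1029  0.2491] zaxis [-0.  0. -1.] holder yaw -0.329 F [-0.1 -0.4 -2.4] M [0.01 0.01 0.03] w 0.0341 q7 1.42
tool shift mm [-0.6  0.1 -0.9]
```

View pics/c2.png

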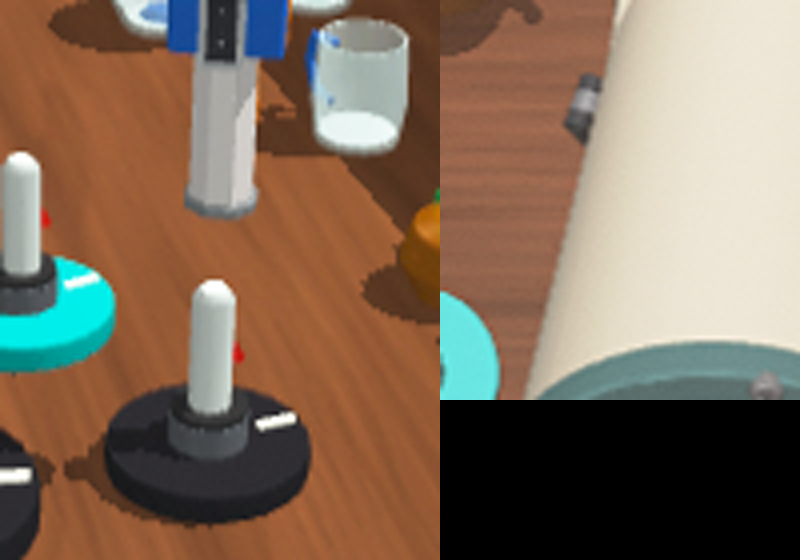

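Side crop: the mouth of the tube (185–258 wide, bottom row 217) sits above the stub (tip at 215,283) and needs a little shift left. The top view is blocked by the arm.

```bash
python3 - <<'E'
from h import *
S=load('s2'); im=S['image'].astype(int)
px=lambda x,y:((x+.5)/4-.5,(y+.5)/4-.5)
def rowedge(r,a,b): # bright low-saturation spans
    p=im[r,a:b]; m=(p.min(1)>95)&(p.max(1)-p.min(1)<40); x=np.nonzero(m)[0]; return a+x.min(),a+x.max(),len(x)
for r in (168,172,176,180,184,188,192,194,196,198,200,201,202,203): 
    try: print(r,rowedge(r,280,312),end=' ')
    except Exception: print(r,'-',end=' ')
print()
for r in range(222,254,3):
    try: print(r,rowedge(r,283,305),end=' ')
    except Exception: print(r,'-',end=' ')
print()
for c in (294,295,296): print(c,im[196:210,c].tolist())
for X in([.4985,-.1067],[.497,-.103],[.4964,-.1029]): print(X,[proj(S,X+[z]).round(1).tolist() for z in(.04,.07,.1,.1594,.2,.22)])
E
```

```text
168 (np.int64(288), np.int64(303), 16) 172 (np.int64(288), np.int64(303), 16) 176 (np.int64(288), np.int64(303), 16) 180 (np.int64(288), np.int64(303), 16) 184 (np.int64(288), np.int64(303), 16) 188 (np.int64(288), np.int64(303), 16) 192 (np.int64(288), np.int64(302), 15) 194 (np.int64(288), np.int64(302), 15) 196 (np.int64(287), np.int64(303), 17) 198 (np.int64(286), np.int64(303), 18) 200 (np.int64(288), np.int64(303), 16) 201 (np.int64(290), np.int64(303), 14) 202 (np.int64(291), np.int64(303), 13) 203 (np.int64(292), np.int64(300), 9) 
222 (np.int64(289), np.int64(297), 9) 225 (np.int64(288), np.int64(298), 11) 228 (np.int64(288), np.int64(298), 11) 231 (np.int64(288), np.int64(298), 11) 234 (np.int64(288), np.int64(297), 10) 237 (np.int64(288), np.int64(297), 10) 240 (np.int64(288), np.int64(297), 10) 243 (np.int64(287), np.int64(297), 11) 246 (np.int64(287), np.int64(297), 11) 249 (np.int64(287), np.int64(297), 11) 252 (np.int64(288), np.int64(296), 9) 
294 [[172, 170, 165], [172, 171, 165], [170, 169, 164], [170, 169, 164], [171, 169, 164], [131, 133, 131], [111, 116, 118], [1
[... 209 characters left out ...]
], [117, 121, 123], [101, 106, 107], [117, 98, 87], [149, 96, 65], [159, 94, 56], [159, 93, 55], [159, 94, 56], [161, 96, 58]]
296 [[170, 169, 164], [171, 170, 164], [172, 171, 166], [171, 169, 164], [171, 170, 164], [141, 143, 141], [134, 138, 138], [110, 114, 116], [104, 97, 92], [142, 94, 67], [158, 95, 56], [158, 94, 57], [159, 94, 56], [159, 94, 57]]
[0.4985, -0.1067] [[291.8, 251.5], [292.3, 239.4], [292.8, 227.0], [293.9, 201.3], [294.6, 183.0], [295.0, 173.7]]
[0.497, -0.103] [[290.6, 250.7], [291.1, 238.6], [291.6, 226.1], [292.7, 200.5], [293.4, 182.2], [293.8, 172.9]]
[0.4964, -0.1029] [[290.3, 250.7], [290.8, 238.6], [291.3, 226.1], [292.4, 200.5], [293.1, 182.2], [293.5, 172.9]]
```

{"method": "jog_arm", "body": {
  "rows": [
    [[1.7, 1, 10, 0], [0, 0, 15, 0], [0, 0, 10, 0], [0, 0, 5, 0], [0, 0, 0, 0], [0, 0, 0, 0]]
  ]
}}

```text
t: 6.6
tcp_pos: [0.4954, -0.1017, 0.2094]
tcp_rot: [0.0, 0.165, 0.986, 0.0]
contact_force: [-0.2, 0.4, -1.3]
grip_width: 0.0342
```

```bash
python3 - <<'E'
from h import *
s=snap('side','s3');st([.495,-.1014,.209])
a=cv2.resize(s['image'][180:280,250:350],None,fx=6,fy=6,interpolation=cv2.INTER_CUBIC)
cv2.imwrite('pics/c3.png',a[:,:,::-1])
E
```

```text
t 6.65 tcp [ 0.4955 -0.1017  0.2096] zaxis [ 0.001 -0.    -1.   ] holder yaw -0.331 F [-0.2  0.5 -1.4] M [-0.01  0.05  0.05] w 0.0337 q7 1.42
tool shift mm [0.6 0.1 0.6]
```

View pics/c3.png

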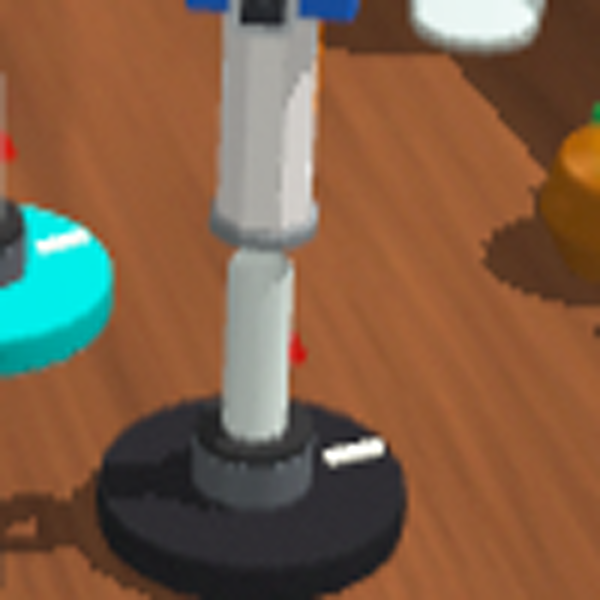

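```bash
python3 - <<'E'
from h import *
from scipy.optimize import least_squares
S=load('s3'); px=lambda x,y:np.array([250+(x+.5)/6-.5,180+(y+.5)/6-.5])
th=np.linspace(0,2*np.pi,181)
def ext(c,r,z):
    P=np.array([proj(S,[c[0]+r*np.cos(t),c[1]+r*np.sin(t),z]) for t in th]); return P[:,0].min(),P[:,0].max(),P[:,1].min(),P[:,1].max()
def fit(r,z,L,R,top=None,bot=None):
    l,b=px(L,0)[0],px(R,0)[0]
    def f(c):
        e=ext(c,r,z); o=[e[0]-l,e[1]-b]
        if top: o.append(e[2]-px(0,top)[1])
        if bot: o.append(e[3]-px(0,bot)[1])
        return o
    s=least_squares(f,[.5,-.1]); return s.x.round(4),np.round(s.fun,1)
print('mouth',fit(.018,.1198,210,319,bot=249))
print('collar bottom',fit(.021,.018,191,312,bot=508))
print('base top rim',fit(.055,.018,98,405,top=396))
E
```

```text
mouth (array([ 0.5016, -0.0994]), array([ 0.3, -0.3,  0. ]))
collar bottom (array([ 0.5003, -0.1009]), array([ 0.2, -0.2,  0. ]))
base top rim (array([ 0.4993, -0.1044]), array([-0.3,  0.3, -0.1]))
```

{"method": "jog_arm", "body": {
  "rows": [
    [[1.4, -1.2, 5, 0], [0, 0, 4, 0], [0, 0, 3, 0], [0, 0, 0, 0], [0, 0, 0, 0]]
  ]
}}

```text
t: 7.15
tcp_pos: [0.4935, -0.1023, 0.1972]
tcp_rot: [-0.0, 0.165, 0.986, 0.0]
contact_force: [0.4, -0.3, -1.6]
grip_width: 0.0337
```

{"method": "jog_arm", "body": {
  "rows": [
    [[0, 0, 1.5, 0], [0, 0, 1.5, 0], [0, 0, 1, 0], [0, 0, 0, 0]]
  ]
}}

```text
t: 7.55
tcp_pos: [0.4933, -0.1023, 0.1931]
tcp_rot: [-0.0, 0.165, 0.986, 0.0]
contact_force: [-1.1, -0.4, -1.7]
grip_width: 0.0336
```

{"method": "jog_arm", "body": {
  "rows": [
    [[0, 0, 1.5, 0], [0, 0, 1.5, 0], [0, 0, 0, 0]]
  ]
}}

```text
t: 7.85
tcp_pos: [0.4933, -0.1022, 0.1901]
tcp_rot: [-0.0, 0.165, 0.986, 0.0]
contact_force: [-0.2, -0.2, -1.1]
grip_width: 0.0333
```

{"method": "jog_arm", "body": {
  "rows": [
    [[0, 0, 1.5, 0], [0, 0, 1.5, 0], [0, 0, 0, 0]]
  ]
}}

```text
t: 8.15
tcp_pos: [0.4936, -0.1023, 0.1871]
tcp_rot: [0.0, 0.165, 0.986, -0.0]
contact_force: [0.3, -0.0, -1.5]
grip_width: 0.0337
```

{"method": "jog_arm", "body": {
  "rows": [
    [[0, 0, 1.5, 0], [0, 0, 1.5, 0], [0, 0, 0, 0]]
  ]
}}

```text
t: 8.45
tcp_pos: [0.4936, -0.1024, 0.1842]
tcp_rot: [0.0, 0.165, 0.986, -0.0]
contact_force: [1.7, 0.7, -1.2]
grip_width: 0.0336
```

{"method": "jog_arm", "body": {
  "rows": [
    [[-0.3, 0.3, 2, 0], [0, 0, 2, 0], [0, 0, 2, 0], [0, 0, 0, 0]]
  ]
}}

```text
t: 8.85
tcp_pos: [0.4938, -0.1021, 0.178]
tcp_rot: [-0.0, 0.165, 0.986, -0.0]
contact_force: [0.4, -0.6, -1.7]
grip_width: 0.0339
```

{"method": "jog_arm", "body": {
  "rows": [
    [[0, 0, 2, 0], [0, 0, 2, 0], [0, 0, 2, 0], [0, 0, 0, 0]]
  ]
}}

```text
t: 9.25
tcp_pos: [0.4938, -0.1021, 0.172]
tcp_rot: [-0.0, 0.165, 0.986, -0.0]
contact_force: [0.1, -1.3, -1.1]
grip_width: 0.0334
```

{"method": "jog_arm", "body": {
  "rows": [
    [[0, 0, 2, 0], [0, 0, 2, 0], [0, 0, 0, 0]]
  ]
}}

```text
t: 9.55
tcp_pos: [0.4938, -0.1021, 0.1681]
tcp_rot: [-0.0, 0.165, 0.986, 0.0]
contact_force: [0.8, -1.3, -1.0]
grip_width: 0.0339
```

{"method": "jog_arm", "body": {
  "rows": [
    [[0, -0.2, 1.5, 0], [0, 0, 1.5, 0], [0, 0, 1, 0], [0, 0, 0, 0]]
  ]
}}

```text
t: 9.95
tcp_pos: [0.4937, -0.1023, 0.1641]
tcp_rot: [-0.0, 0.165, 0.986, 0.0]
contact_force: [0.2, -0.3, -1.3]
grip_width: 0.0338
```

{"method": "jog_arm", "body": {
  "rows": [
    [[0, 0, 1.5, 0], [0, 0, 1.5, 0], [0, 0, 1, 0], [0, 0, 0, 0]]
  ]
}}

```text
t: 10.35
tcp_pos: [0.4947, -0.1022, 0.1605]
tcp_rot: [0.001, 0.165, 0.986, 0.0]
contact_force: [2.6, 0.8, -0.0]
grip_width: 0.0336
```

{"method": "jog_arm", "body": {
  "rows": [
    [[0, 0, 1.5, 0], [0, 0, 1.5, 0], [0, 0, 1, 0], [0, 0, 0, 0]]
  ]
}}

```text
t: 10.75
tcp_pos: [0.4945, -0.1023, 0.1564]
tcp_rot: [0.001, 0.165, 0.986, 0.0]
contact_force: [3.0, 0.4, 2.2]
grip_width: 0.0339
```

{"method": "jog_arm", "body": {
  "rows": [
    [[0, 0, 2, 0], [0, 0, 2, 0], [0, 0, 2, 0], [0, 0, 0, 0]]
  ]
}}

```text
t: 11.15
tcp_pos: [0.494, -0.1023, 0.1498]
tcp_rot: [0.0, 0.165, 0.986, -0.0]
contact_force: [4.0, 0.3, -2.1]
grip_width: 0.0338
```

{"method": "jog_arm", "body": {
  "rows": [
    [[0, 0, 2, 0], [0, 0, 2, 0], [0, 0, 2, 0], [0, 0, 0, 0]]
  ]
}}

```text
t: 11.55
tcp_pos: [0.4937, -0.1023, 0.1439]
tcp_rot: [-0.0, 0.165, 0.986, -0.0]
contact_force: [4.5, 1.6, -0.7]
grip_width: 0.0336
```

{"method": "jog_arm", "body": {
  "rows": [
    [[0, 0, 2, 0], [0, 0, 2, 0], [0, 0, 2, 0], [0, 0, 2, 0], [0, 0, 0, 0]]
  ]
}}

```text
t: 12.05
tcp_pos: [0.4935, -0.1023, 0.1359]
tcp_rot: [-0.0, 0.165, 0.986, -0.0]
contact_force: [4.3, 0.2, -1.6]
grip_width: 0.0337
```

{"method": "jog_arm", "body": {
  "rows": [
    [[0, 0, 1.5, 0], [0, 0, 1.5, 0], [0, 0, 1.5, 0], [0, 0, 1, 0], [0, 0, 0, 0]]
  ]
}}

```text
t: 12.55
tcp_pos: [0.4935, -0.102, 0.1306]
tcp_rot: [-0.0, 0.165, 0.986, 0.0]
contact_force: [4.3, 1.2, -0.6]
grip_width: 0.0338
```

{"method": "jog_arm", "body": {
  "rows": [
    [[0, 0, 1, 0], [0, 0, 1, 0], [0, 0, 0, 0]]
  ]
}}

```text
t: 12.85
tcp_pos: [0.4938, -0.1021, 0.1288]
tcp_rot: [-0.0, 0.165, 0.986, 0.0]
contact_force: [4.5, 2.1, 0.9]
grip_width: 0.0336
```

{"method": "jog_arm", "body": {
  "rows": [
    [[0, 0, 0.7, 0], [0, 0, 0, 0], [0, 0, 0, 0]]
  ]
}}

```text
t: 13.15
tcp_pos: [0.4939, -0.1021, 0.1282]
tcp_rot: [0.0, 0.165, 0.986, 0.0]
contact_force: [4.7, 3.0, 4.8]
grip_width: 0.0335
```

```bash
python3 -c "
from h import *
for i in range(1): o=st()"
```

```text
t 13.15 tcp [ 0.4939 -0.1021  0.1282] zaxis [ 0.  0. -1.] holder yaw -0.331 F [4.7 3.  4.8] M [ 0.82 -1.17  0.  ] w 0.0335 q7 1.43
```

{"method": "jog_arm", "body": {
  "rows": [
    [[0, 0, 0, -3], [0, 0, 0, -3], [0, 0, 0, -3], [0, 0, 0, 0]]
  ]
}}

```text
t: 13.55
tcp_pos: [0.4938, -0.1029, 0.1281]
tcp_rot: [0.0, 0.087, 0.996, -0.0]
contact_force: [3.7, 1.9, 3.7]
grip_width: 0.0337
```

{"method": "jog_arm", "body": {
  "rows": [
    [[0, 0, 0, -3], [0, 0, 0, -2], [0, 0, 0, 0]]
  ]
}}

```text
t: 13.85
tcp_pos: [0.4937, -0.1028, 0.1281]
tcp_rot: [-0.0, 0.043, 0.999, -0.0]
contact_force: [4.1, 0.4, 2.2]
grip_width: 0.0336
```

```bash
python3 -c "
from h import *
for i in range(1): o=st()"
```

```text
t 13.85 tcp [ 0.4937 -0.1028  0.1281] zaxis [-0. -0. -1.] holder yaw -0.087 F [4.1 0.4 2.2] M [-0.07 -1.06  0.  ] w 0.0336 q7 1.6
```

{"method": "jog_arm", "body": {
  "rows": [
    [[0, 0, 0, -2], [0, 0, 0, -2], [0, 0, 0, 0]]
  ]
}}

```text
t: 14.15
tcp_pos: [0.4935, -0.1023, 0.1281]
tcp_rot: [-0.0, 0.008, 1.0, 0.0]
contact_force: [4.2, 0.3, 3.8]
grip_width: 0.0339
```

{"method": "jog_arm", "body": {
  "rows": [
    [[0, 0, 0, -2], [0, 0, 0, -1], [0, 0, 0, 0]]
  ]
}}

```text
t: 14.45
tcp_pos: [0.4934, -0.1028, 0.1281]
tcp_rot: [-0.0, -0.018, 1.0, -0.0]
contact_force: [3.2, -1.1, 4.4]
grip_width: 0.0334
```

```bash
python3 -c "
from h import *
for i in range(1): o=st()"
```

```text
t 14.45 tcp [ 0.4934 -0.1028  0.1281] zaxis [-0.001 -0.    -1.   ] holder yaw 0.036 F [ 3.2 -1.1  4.4] M [-0.37 -0.72  0.01] w 0.0334 q7 1.69
```

{"method": "jog_arm", "body": {
  "rows": [
    [[0, 0, 0, -2], [0, 0, 0, -1], [0, 0, 0, 0]]
  ]
}}

```text
t: 14.75
tcp_pos: [0.4935, -0.1029, 0.128]
tcp_rot: [-0.0, -0.044, 0.999, -0.0]
contact_force: [3.7, -2.9, 3.5]
grip_width: 0.034
```

```bash
python3 - <<'E'
from h import *
o=st();s=snap('side','s4')
a=cv2.resize(s['image'][170:270,250:350],None,fx=6,fy=6,interpolation=cv2.INTER_CUBIC)
cv2.imwrite('pics/c4.png',a[:,:,::-1])
im=s['image'][215:260,285:320].astype(int); m=(im[...,0]-im[...,1:].max(2)>60)&(im[...,2]<60)&(im[...,1]<60); print(m.sum(),np.argwhere(m).mean(0) if m.any() else '')
E
```

```text
t 14.75 tcp [ 0.4935 -0.1029  0.128 ] zaxis [-0.    -0.001 -1.   ] holder yaw 0.088 F [ 3.7 -2.9  3.5] M [-0.96 -0.62 -0.09] w 0.034 q7 1.72
0
```

View pics/c4.png

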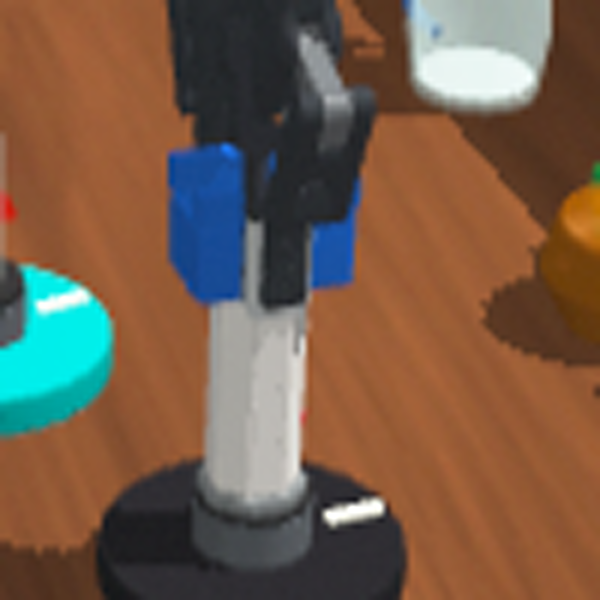

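Side crop: a small red speck shows at the tube's right edge (303,420), so the button seems to protrude (only ~1.5 mm is expected). I'll test the lock by turning slightly further.

{"method": "jog_arm", "body": {
  "rows": [
    [[0, 0, 0, -1], [0, 0, 0, -1], [0, 0, 0, 0]]
  ]
}}

```text
t: 15.1
tcp_pos: [0.4936, -0.1029, 0.1281]
tcp_rot: [-0.0, -0.062, 0.998, -0.0]
contact_force: [2.2, -5.1, 3.1]
grip_width: 0.0338
```

```bash
python3 - <<'E'
from h import *
o=st()
E
```

```text
t 15.1 tcp [ 0.4936 -0.1029  0.1281] zaxis [-0.    -0.001 -1.   ] holder yaw 0.123 F [ 2.2 -5.1  3.1] M [-1.41 -0.6  -0.01] w 0.0338 q7 1.75
```

{"method": "jog_arm", "body": {
  "rows": [
    [[0, 0, 0, -1], [0, 0, 0, -1], [0, 0, 0, 0]]
  ]
}}

```text
t: 15.4
tcp_pos: [0.4936, -0.1029, 0.1281]
tcp_rot: [-0.0, -0.079, 0.997, -0.0]
contact_force: [2.0, -4.0, 2.6]
grip_width: 0.0333
```

```bash
python3 - <<'E'
from h import *
o=st();s=snap('side','s5')
for f in('s4','s5'):
  im=load(f)['image'][234:246,296:306].astype(int);print((im[...,0]-im[...,1]))
E
```

```text
t 15.4 tcp [ 0.4936 -0.1029  0.1281] zaxis [-0.    -0.001 -1.   ] holder yaw 0.158 F [ 2.  -4.   2.6] M [-1.36 -0.64 -0.01] w 0.0333 q7 1.77
[[  2   3   3   3  18  64  64  64  62  61]
 [  2   3   4   4  27  63  65  64  64  60]
 [  2   3   2   4  33  61  63  65  65  63]
 [  2   2   2   4  34  61  63  66  65  66]
 [  3   3   2   5  68  78  61  64  65  65]
 [  3   3   2   5 107  69  61  63  66  65]
 [  2   3   2   4  87  62  62  63  65  64]
 [  2   3   3   4  56  64  62  63  63  65]
 [  3   2   2   3  47  65  63  63  62  64]
 [  3   2   2   5  48  63  62  63  63  65]
 [  2   3   2   3  48  63  64  63  61  66]
 [  3   2   3   4  56  63  63  63  61  64]]
[[  3   2   1   2  18  64  65  65  62  60]
 [  3   2   1   2  26  62  65  65  64  60]
 [  3   3   2   1  31  62  64  63  64  63]
 [  2   2   1   3  32  61  62  65  66  66]
 [  2   2   2   2  66  77  62  64  65  66]
 [  2   2   2   3 106  69  61  64  66  65]
 [  2   3   3   3  86  63  62  63  64  65]
 [  3   2   2   2  55  63  63  64  64  65]
 [  3   2   2   2  48  64  62  63  64  65]
 [  3   2   2   2  48  63  64  63  64  65]
 [  3   2   2   2  48  62  63  63  61  66]
 [  1   2   1   2  57  63  62  62  61  64]]
```

```bash
python3 - <<'E'
from h import *
for f in('s3','s4','s5'):
  im=load(f)['image'][235:245,297:304].astype(int);print(f);print((im[...,0]-im[...,1]).tolist()); print(im[3:7,3:6].tolist())
E
```

```text
s3
[[-11, 63, 95, 61, 61, 66, 65], [-11, 80, 144, 61, 61, 64, 64], [-11, 104, 163, 94, 61, 63, 66], [-8, 141, 170, 146, 78, 61, 63], [-8, 130, 171, 164, 68, 61, 63], [-8, 83, 126, 105, 62, 62, 63], [-9, 51, 76, 69, 63, 63, 62], [-9, 55, 61, 62, 63, 62, 63], [-8, 60, 59, 63, 63, 63, 62], [-9, 62, 62, 61, 64, 64, 63]]
[[[186, 40, 26], [160, 82, 50], [157, 96, 57]], [[191, 27, 17], [158, 90, 53], [155, 94, 55]], [[173, 68, 40], [153, 91, 54], [156, 94, 56]], [[159, 90, 52], [154, 91, 53], [155, 92, 54]]]
s4
[[3, 4, 4, 27, 63, 65, 64], [3, 2, 4, 33, 61, 63, 65], [2, 2, 4, 34, 61, 63, 66], [3, 2, 5, 68, 78, 61, 64], [3, 2, 5, 107, 69, 61, 63], [3, 2, 4, 87, 62, 62, 63], [3, 3, 4, 56, 64, 62, 63], [2, 2, 3, 47, 65, 63, 63], [2, 2, 5, 48, 63, 62, 63], [3, 2, 3, 48, 63, 64, 63]]
[[[201, 133, 122], [161, 83, 51], [156, 95, 56]], [[201, 94, 88], [157, 88, 52], [156, 95, 55]], [[187, 100, 83], [154, 92, 54], [155, 93, 55]], [[176, 120, 93], [155, 91, 54], [156, 94, 55]]]
s5
[[2, 1, 2, 26, 62, 65, 65], [3, 2, 1, 31, 62, 64, 63], [2, 1, 3, 32, 61, 62, 65], [2, 2, 2, 66, 77, 62, 64], [2, 2, 3, 106, 69, 61, 64], [3, 3, 3, 86, 63, 62, 63], [2, 2, 2, 55, 63, 63, 64], [2, 2, 2, 48, 64, 62, 63], [2, 2, 2, 48, 63, 64, 63], [2, 2, 2, 48, 62, 63, 63]]
[[[201, 135, 124], [160, 83, 51], [156, 94, 54]], [[201, 95, 89], [157, 88, 53], [156, 95, 56]], [[188, 102, 86], [153, 90, 53], [157, 95, 57]], [[176, 121, 93], [155, 92, 54], [156, 93, 53]]]
```

{"method": "jog_arm", "body": {
  "rows": [
    [[0, 0, 0, 2], [0, 0, 0, 2], [0, 0, 0, 2], [0, 0, 0, 0], [0, 0, 0, 0]]
  ]
}}

```text
t: 15.95
tcp_pos: [0.494, -0.1022, 0.1281]
tcp_rot: [0.0, -0.027, 1.0, -0.0]
contact_force: [3.7, -3.6, 1.2]
grip_width: 0.0334
```

```bash
python3 - <<'E'
from h import *
o=st();s=snap('side','s6')
im=s['image'][235:245,297:304].astype(int);print((im[...,0]-im[...,1]).tolist())
E
```

```text
t 15.95 tcp [ 0.494  -0.1022  0.1281] zaxis [ 0. -0. -1.] holder yaw 0.053 F [ 3.7 -3.6  1.2] M [-0.98 -0.89 -0.04] w 0.0334 q7 1.7
[[3, 3, 3, 19, 61, 66, 64], [3, 2, 3, 18, 61, 65, 64], [3, 3, 4, 19, 61, 63, 65], [2, 3, 4, 59, 78, 61, 63], [4, 3, 4, 85, 69, 61, 63], [3, 2, 4, 65, 63, 62, 62], [0, 3, 4, 41, 62, 63, 62], [2, 3, 3, 42, 63, 63, 63], [1, 3, 3, 48, 63, 63, 63], [1, 3, 4, 48, 62, 63, 63]]
```

The red tip reaches the same column (301: 78,69) as before the tube covered it, so the button is fully out. Next I'll relax the side load and make a small upward tug to check the lock.

{"method": "jog_arm", "body": {
  "rows": [
    [[-0.5, -0.5, 0, -2], [0, 0, 0, 0], [0, 0, 0, 0]]
  ]
}}

```text
t: 16.3
tcp_pos: [0.4939, -0.1026, 0.1281]
tcp_rot: [-0.0, -0.044, 0.999, 0.0]
contact_force: [1.2, -1.8, 3.9]
grip_width: 0.0338
```

{"method": "jog_arm", "body": {
  "rows": [
    [[0, 0, -1, 0], [0, 0, -0.7, 0], [0, 0, 0, 0]]
  ]
}}

```text
t: 16.6
tcp_pos: [0.4938, -0.1026, 0.1294]
tcp_rot: [-0.001, -0.044, 0.999, 0.0]
contact_force: [3.1, -3.1, -1.0]
grip_width: 0.0336
```

{"method": "jog_arm", "body": {
  "rows": [
    [[0, 0, -0.6, 0], [0, 0, 0, 0], [0, 0, 0, 0]]
  ]
}}

```text
t: 16.9
tcp_pos: [0.4939, -0.1026, 0.1301]
tcp_rot: [-0.0, -0.044, 0.999, 0.0]
contact_force: [2.0, -2.9, -3.7]
grip_width: 0.0337
```

Upward pull is resisted (Fz −3.7 against about −1.4 hanging free), so it is locked. Set back down and let go.

{"method": "jog_arm", "body": {
  "rows": [
    [[0, 0, 1.3, 0], [0, 0, 0, 0], [0, 0, 0, 0]]
  ]
}}

```text
t: 17.2
tcp_pos: [0.494, -0.1025, 0.1291]
tcp_rot: [-0.0, -0.044, 0.999, 0.0]
contact_force: [0.4, -1.8, -0.1]
grip_width: 0.0335
```

{"method": "jog_arm", "body": {
  "rows": [
    [[0, 0, 0, 0], [0, 0, 0, 0], [0, 0, 0, 0], [0, 0, 0, 0], [0, 0, 0, 0], [0, 0, 0, 0], [0, 0, 0, 0], [0, 0, 0, 0]]
  ],
  "claw": 1
}}

```text
t: 18.0
tcp_pos: [0.4943, -0.1028, 0.1291]
tcp_rot: [-0.0, -0.044, 0.999, 0.0]
contact_force: [-0.5, 0.2, -0.5]
grip_width: 0.0853
```

{"method": "jog_arm", "body": {
  "rows": [
    [[0, 0, -10, 0], [0, 0, -25, 0], [0, 0, -35, 0], [0, 0, -35, 0], [0, 0, -25, 0], [0, 0, -10, 0], [0, 0, 0, 0], [0, 0, 0, 0]]
  ]
}}

```text
t: 18.8
tcp_pos: [0.4936, -0.1027, 0.2682]
tcp_rot: [-0.001, -0.044, 0.999, 0.0]
contact_force: [-0.9, -0.3, -1.1]
grip_width: 0.0853
```

```bash
python3 - <<'E'
from h import *
o=st();s=snap('side','s7')
im=s['image'][235:245,297:304].astype(int);print((im[...,0]-im[...,1]).tolist())
a=cv2.resize(s['image'][130:280,240:440],None,fx=4,fy=4,interpolation=cv2.INTER_CUBIC)
cv2.imwrite('pics/c7.png',a[:,:,::-1])
E
```

```text
t 18.8 tcp [ 0.4936 -0.1027  0.2682] zaxis [-0.002  0.    -1.   ] holder yaw 0.088 F [-0.9 -0.3 -1.1] M [ 0.02 -0.04 -0.06] w 0.0853 q7 1.76
[[2, 1, 2, 16, 62, 65, 64], [3, 2, 1, 17, 61, 64, 64], [3, 2, 1, 17, 61, 63, 65], [3, 2, 2, 59, 78, 61, 64], [2, 1, 3, 82, 68, 62, 62], [3, 1, 3, 64, 63, 63, 63], [2, 1, 3, 40, 63, 64, 63], [3, 1, 2, 33, 65, 63, 63], [2, 1, 2, 43, 63, 63, 62], [2, 1, 1, 48, 62, 64, 63]]
```

View pics/c7.png

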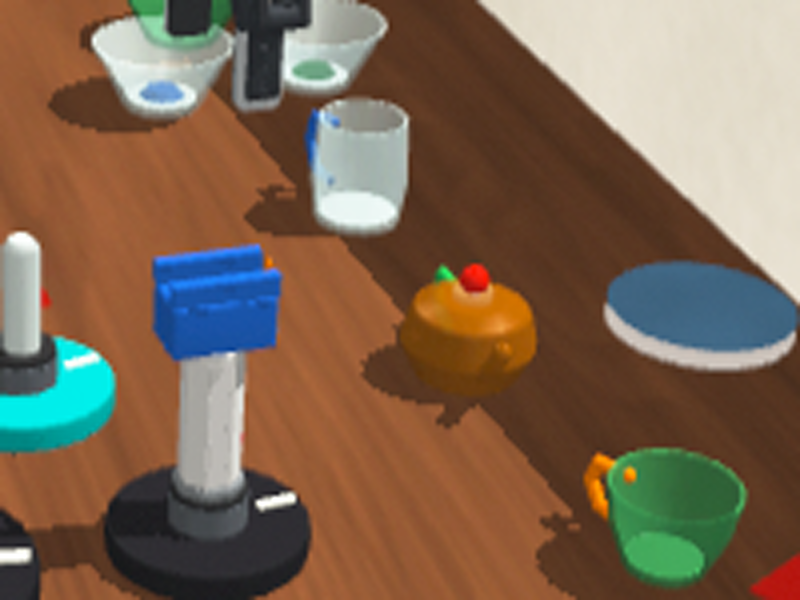

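Final crop: the holder stands on the collar at (210,500), with the button's red tip at the tube's right edge (243,438). The gripper is clear and the glassware is untouched. Handing in.

```bash
python3 -c "
from h import *
print(env.finish_job())"
```

```text
the job is handed in; nothing more can be done
None
```

The phone holder is on the smaller black stand, locked by the red button and released. I handed the job in at about 19 s of the 61 s allowed. I gripped the holder by its cradle, slid it over the stub onto the pad with about 5–6 N of press, and turned it about 0.4–0.5 rad until the button came out.

**Checks that passed:**
- **Button out:** its red tip reaches the same pixel column in the side view as it did before the tube covered it, so it is fully out.
- **Locked:** a gentle upward pull of about 2 N beyond the holder's weight was resisted.
- **Released:** after opening, the gripper read no contact and stands about 14 cm above its release height. The pitcher, teacup and teapot look unmoved.

**Checks that were weak or disagreed:**
- **Turning torque:** it never gave a clear signal of the button popping out, so I relied on the picture and the pull test. While I turned on from 0.09 to 0.16 rad the holder hardly moved in the picture. That suggests the button already held it and the jaws gave a little.
- **Camera agreement:** the two cameras disagreed by about 5 mm. I settled the alignment with both views and the contact forces.
- **Top view:** the arm blocked it near the stand, so the final check used the side camera only.

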